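# Scoop gland nuts from the stock bin into the kit tray

## Task

Take the scoop by its black handle, scoop the three white gland nuts out of their blue bin (not the one with the orange caps), and tip them all into the red kit tray. All three go together in one scoop, and the gripper must not touch the nuts. Then stand the scoop upright on the bench again and let go.

Things in the scene. Friction and masses are not known exactly. Their poses are not given: they have to be found in the camera images.
- scoop: loose flat-bottomed aluminium scoop (sizes in mm), 120 g, upright black handle. Origin: centre of the underside, z up; open mouth faces its -x. Floor x -38 to +38, 66 wide, 2.5 thick (1.8 at the lip, x = -38); side walls 26 high (x -24 to +38), inside width 61; back wall at x = +38, 32 high. Handle: square post 18 x 18 centred on x = +47, y = 0, z 4 to 125; rear face x = +56
- bin: blue open bin fixed to the bench (sizes in mm), the one holding the white nuts (an alike one holds orange caps). Origin: centre of its underside, z up, long side along x, -x end towards the robot. Inside 224 (x) by 78 (y), floor 8 thick, walls 4 thick, rim 40 above the bench. No nut starts past x = -2, so the +x half is clear to set the scoop down in
- tray: red open tray fixed to the bench (sizes in mm). Origin: centre of its underside; z up. Inside 150 (x) by 120 (y), floor 8 thick, walls 4 thick, rim 35 above the bench
- nut1: one of three alike white plastic gland cap nuts: slippery round disc (friction 0.2) with rounded edges, 24 mm across, 14 high, 15 g, black dot on top; starts lying flat on the floor of the bin, in its -x half. Origin: centre of its underside as it lies at the start
- nut2: another of the nuts, same as nut1
- nut3: another of the nuts, same as nut1
Mind the look-alikes: they are no part of the job. Of the things shaped like the tray, the red one is meant.

How it is judged:
By the outcome, as a careful person would: the job done as asked, in the order asked, and still so for the second after the job is handed in, with the robot touching nothing.
It also fails if it takes over 72 s, if anything falls off the work surface, if the arm or the gripper's body presses on something with over 40 N, if the wrist force passes 120 N, or if a joint passes its speed limit or range.

## Robot

A 6-joint arm with a two-finger parallel gripper is mounted at the origin on the work surface. World frame = base frame: x ahead of the robot, y to its left, z up, the work surface at z = 0. Lengths are in m, angles in rad, forces in N, time in s.
With the tool pointing down it reaches from about 0.35 to 0.775 m from the base axis. Payload 5.5 kg.
Tool frame: the origin (TCP) lies between the finger pads; the fingertips stand 19 mm ahead of it and the grasp point (between the pads) is the TCP; z points along the fingers, x is the direction in which the jaws open and shut, and the axes are right-handed (so a half turn about z gives the same grasp; the last joint's range is limited). The gripper opens to 85 mm and grips with 20 to 120 N. Pads are 22 mm wide; open, the fingers measure 114 mm over their backs; the gripper's body (76 mm by 85 mm) begins 54 mm behind the grasp point. The pads swing forward as they close: fully open they stand 13 mm farther back than shut.
Start: joints at [-1.461, 0.313, 0.046, 1.304, 0, 1.431], TCP at [0.142, -0.557, 0.25] pointing down, gripper open.
Joint ranges: [-2.76, 2.76], [-0.86, 1.69], [-1.03, 1.26], [-2.2, 2.34], [-1.47, 1.5], [-3.14, 3.14]. Speed limits (rad/s): [2.57, 2.57, 3.14, 3.14, 3.14, 3.14].

## Interface

Orientations are given as a unit quaternion [w, x, y, z].
In Python, from workcell import env gives the robot as it stands. The module is installed in compiled form; this text tells all that it offers.
- The arm moves only by the tool carry_out, never from a script. Its argument "steps" is a list of rows, each a list of 7 numbers: the gripper command: -1 is shut, 1 is fully open, values between are in proportion, then the shift along the tool's x, y, z in m, then the turn, a rotation vector about the tool's x, y, z in rad. A call has 1 to 20 rows; each row shifts and turns the commanded pose from where the row before left it, along the tool's axes as they then stand; what a row does not reach is not made up. A row lasts 1/8 s, in which the tool goes at most 62.5 mm and 10.7 degrees, less where a joint would pass 70% of its speed; a pose out of reach is approached as far as the arm can. A call with a gripper value outside its range is refused whole. The fingers move at their own pace and stop on an object; "grip_force" is the grip in N (left out, the last holds). Time passes only in rows, so rows that do not move let the fingers close. It gives the time, the measured TCP pose, the force and the opening at its end, in the units of the state.
- env.get_state(): the state, without advancing time (a new reading comes with each control period).
- env.read_camera(name): name is "side" or "top" or "wrist"; returns a dict with "color" (420x560x3 uint8, red, green, blue), "K" (3x3 intrinsics, pixels), "dist" ([k1, k2, p1, p2, k3] as OpenCV has them; the pictures are not rectified), "R" (3x3) and "t" (3): a world point X has camera coordinates R X + t. Camera axes: x right, y down, z forward; pixel columns grow to the right and rows downward; lengths in m; the calibration is good to about 2 mm. A picture is of the moment at which its call begins. There is no depth.
- env.hand_in(): hands the job in, once; it reports no verdict.
The state is a dict: "clock": time; "joint_pos": joint angles; "qvel": joint speeds; "tau": joint torques, N m; "tcp_pos": TCP position; "orientation": TCP orientation; "wrist_force": force on the tool from outside, world axes, zero at the start; "ft_torque": the same for the moment, N m; "finger_gap": finger opening in m.
Only numpy, scipy, OpenCV 4.12 (cv2) and the standard library are available. Lean on these libraries where they do the work, as an engineer would, in place of code of your own. Each camera call takes 0.05 s, during which the arm holds its last target. There are 200 camera calls.

## Working session

There is one attempt and no reset: what is moved stays moved. The work goes in short steps, Python scripts to look and compute and a tool call to move; the robot and the scene stay as the last step left them, time stands still between calls to the robot, and variables do not carry over. Pictures are saved under pics/ and viewed, about 8 in all and at most 12, crops included, and the job is handed in when it is done.

Besides the shell and the picture viewer there is one more tool, called after "Emit:" as a command line: name --pt "numbers of a row" for each row, then --argument value for the rest. carry_out: Moves the arm, as the interface text tells. Its arguments: {"type":"object","properties":{"steps":{"type":"array","items":{"type":"array","items":{"type":"number"}}},"grip_force":{"type":"number"}},"required":["steps"]}

```bash
mkdir -p pics
cat > h.py <<'E'
import numpy as np, cv2
from workcell import env
def cam(n, save=None):
    c=env.read_camera(n)
    if save: cv2.imwrite('pics/'+save+'.png', c['color'][...,::-1])
    return c
def ray(c,uv,z):
    p=cv2.undistortPoints(np.array(uv,float).reshape(-1,1,2),c['K'],np.array(c['dist'])).reshape(-1,2)
    R=np.array(c['R']);t=np.array(c['t']).ravel();o=-R.T@t
    d=np.c_[p,np.ones(len(p))]@R
    return o+d*((z-o[2])/d[:,2])[:,None]
def proj(c,X):
    return cv2.projectPoints(np.array(X,float).reshape(-1,1,3),cv2.Rodrigues(np.array(c['R']))[0],np.array(c['t'],float).ravel(),c['K'],np.array(c['dist']))[0].reshape(-1,2)
E
python3 - <<'E'
from h import *
a=cam('top','top1');b=cam('side','side1')
for c in(a,b):print(np.round(c['K'],1).tolist(),np.round(-np.array(c['R']).T@np.array(c['t']).ravel(),3),np.round(c['R'],2).tolist())
print(env.get_state())
E
```

```text
[[507.2, 0.0, 284.4], [0.0, 507.2, 205.2], [0.0, 0.0, 1.0]] [ 0.258 -0.039  1.183] [[0.0, -1.0, -0.02], [-0.99, 0.0, -0.13], [0.13, 0.02, -0.99]]
[[390.3, 0.0, 279.9], [0.0, 390.3, 208.0], [0.0, 0.0, 1.0]] [0.228 0.457 0.678] [[-0.95, -0.32, -0.01], [-0.25, 0.74, -0.63], [0.21, -0.59, -0.78]]
{'clock': 0.1, 'joint_pos': array([-1.46056161e+00,  3.13904780e-01,  4.51277972e-02,  1.30360368e+00,
        1.07169355e-05,  1.43120314e+00]), 'qvel': array([-0.00066224, -0.0010725 ,  0.00165716,  0.0006748 ,  0.00146261,
       -0.00060532]), 'tau': array([ 7.74254186e-04, -4.81726599e+01,  2.99243134e+01,  1.27136262e-02,
       -1.43117654e-04, -7.45216710e-06]), 'tcp_pos': array([ 0.14211337, -0.55673917,  0.24952409]), 'orientation': array([-5.72041518e-04,  7.89695012e-01, -6.13499113e-01, -5.48019863e-04]), 'wrist_force': array([ 0.07916071,  0.31231526, -0.69737185]), 'ft_torque': array([ 0.01767077,  0.01592896, -0.02066997]), 'finger_gap': 0.08560347829820442}
```

View pics/top1.png

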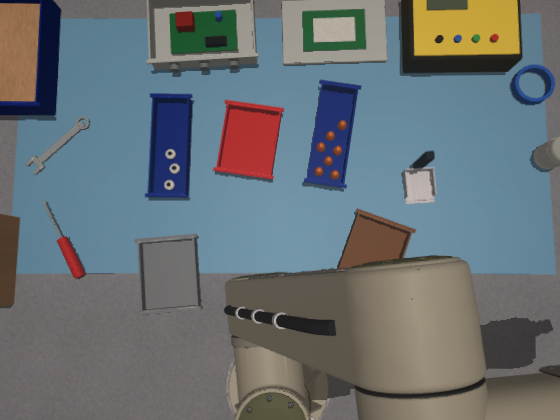

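View pics/side1.png

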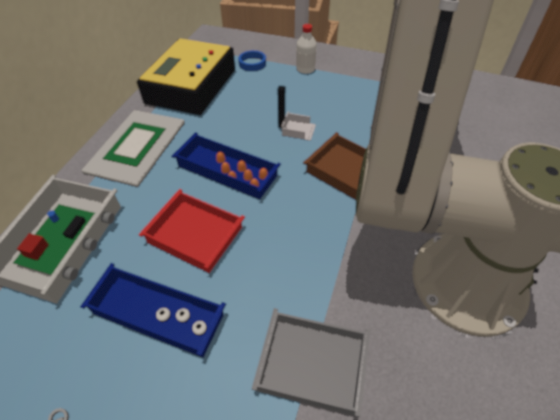

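The top view shows the scoop at about (420,185) with its handle top near (425,158), the nut bin at cols 149-192, rows 95-199, and the red tray at about (250,140). The nuts are at (170,154), (174,168) and (169,185), and the brown and grey trays are decoys. The side view agrees. Next I'll measure these.

```bash
cat >> h.py <<'E'
def blobs(m,amin):
    n,l,s,ce=cv2.connectedComponentsWithStats(m.astype(np.uint8))
    return [(s[i],ce[i],l==i) for i in range(1,n) if s[i][4]>=amin]
E
python3 - <<'E'
from h import *
c=cam('top');im=c['color'];hsv=cv2.cvtColor(im,cv2.COLOR_RGB2HSV);H,S,V=[hsv[...,i].astype(int) for i in range(3)]
def rect(name,m,z):
    for s,ce,bm in blobs(m,800):
        if not(100<s[0]+s[2]/2<360 and 70<s[1]<200):continue
        ct=max(cv2.findContours(bm.astype(np.uint8),0,2)[0],key=cv2.contourArea)
        P=ray(c,ct.reshape(-1,2)+0.0,z)[:,:2].astype(np.float32)
        r=cv2.minAreaRect(P*1000);print(name,s,r)
rect('blue',(H>108)&(H<128)&(S>150)&(V>30),.04)
rect('red',((H<4)|(H>176))&(S>180)&(V>100),.035)
w=(S<60)&(V>170)
for s,ce,_ in blobs(w,15):
    if 150<s[0]<190 and 140<s[1]<200: print('nut',s,ray(c,ce,.022)[0])
# scoop
x0,y0=400,145
cv2.imwrite('pics/sc.png',cv2.resize(im[y0:y0+65,x0:x0+45,::-1],None,fx=8,fy=8,interpolation=0))
b=cam('side');cv2.imwrite('pics/scs.png',cv2.resize(b['color'][80:145,265:325,::-1],None,fx=9,fy=9,interpolation=0))
A=cv2.imread('pics/sc.png');B=cv2.imread('pics/scs.png');B=cv2.resize(B,(int(B.shape[1]*A.shape[0]/B.shape[0]),A.shape[0]))
cv2.imwrite('pics/both.png',cv2.hconcat([A,B[:, :430]]))
print(A.shape,B.shape)
E
```

```text
blue [ 304   80   57  108 3061] ((569.9163818359375, -124.11939239501953), (96.1204833984375, 242.06979370117188), 80.88191986083984)
blue [ 145   94   47  104 3772] ((543.8053588867188, 254.8058624267578), (97.43006134033203, 243.2396240234375), 89.06075286865234)
red [ 214  101   69   74 3379] ((558.912109375, 71.29829406738281), (135.46237182617188, 166.15158081054688), 81.68900299072266)
nut [168 150   6   8  18] [0.52683583 0.25296935 0.022     ]
nut [171 165   8   7  15] [0.49032197 0.24208798 0.022     ]
nut [165 181   8   8  24] [0.45293264 0.25414945 0.022     ]
(520, 360, 3) (520, 480, 3)
```

View pics/both.png

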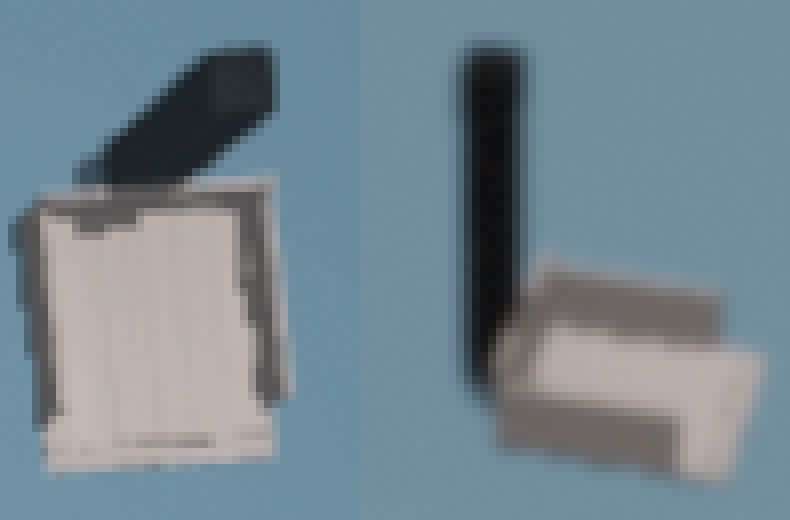

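Run:
```python
from h import *
c=cam('top')
o=lambda px,py:(400+px/8-.5,145+py/8-.5)
L=ray(c,[o(42,470),o(275,455)],.0018);B=ray(c,[o(38,193),o(277,180)],.032);T=ray(c,[o(240,78)],.125)
print(L,B,T)
for d in(L[1]-L[0],B[1]-B[0]):
    print('yaw',np.degrees(np.arctan2(d[1],d[0]))+90, np.linalg.norm(d))
y=np.radians(np.mean([np.degrees(np.arctan2(d[1],d[0]))+90 for d in(L[1]-L[0],B[1]-B[0])]))
u=np.array([np.cos(y),np.sin(y)])
print('origin from lip',L.mean(0)[:2]+.038*u,'back',B.mean(0)[:2]-.039*u,'handle',T[0,:2]-.047*u,'u',u)
# handle in side: lower-left base & top
b=cam('side');im=b['color'];m=(im.max(2)<70);m[:80]=0;m[135:]=0;m[:,:270]=0;m[:,295:]=0
for s,ce,bm in blobs(m,30):
    ys,xs=np.nonzero(bm);print(s,'top',ray(b,[(xs[ys<ys.min()+4].mean(),ys.min()+2)],.125))
w=cam('wrist','w0')
print(proj(w,[[T[0,0],T[0,1],.125]]))
```

```text
[[ 0.4114375  -0.2928434   0.0018    ]
 [ 0.41573767 -0.35993914  0.0018    ]] [[ 0.48747405 -0.28739186  0.032     ]
 [ 0.49092531 -0.35498374  0.032     ]] [[ 0.49946556 -0.32075479  0.125     ]]
yaw 3.667075396034008 0.06723339607142145
yaw 2.9229985757885686 0.06767993403218826
origin from lip [ 0.45152477 -0.32420712] back [ 0.45026415 -0.32342942] handle [ 0.45254326 -0.32345624] u [0.9983468  0.05747755]
[278  87   7  41 230] top [[ 0.49496578 -0.31404576  0.125     ]]
[[ -96.29074361 -832.23015011]]
```

Emit:
carry_out --pt "1 0 0 0 0 0 -0.1723" --pt "1 0 0 0 0 0 -0.1723" --pt "1 0 0 0 0 0 -0.1723" --pt "1 0 0 0 0 0 -0.1723" --pt "1 0 0 0 0 0 -0.1723" --pt "1 0 0 0 0 0 -0.1723" --pt "1 0 0 0 0 0 -0.1723" --pt "1 0 0 0 0 0 -0.1723" --pt "1 0.0335 -0.01955 0 0 0 0" --pt "1 0.0335 -0.01955 0 0 0 0" --pt "1 0.0335 -0.01955 0 0 0 0" --pt "1 0.0335 -0.01955 0 0 0 0" --pt "1 0.0335 -0.01955 0 0 0 0" --pt "1 0.0335 -0.01955 0 0 0 0" --pt "1 0.0335 -0.01955 0 0 0 0" --pt "1 0.0335 -0.01955 0 0 0 0" --pt "1 0.0335 -0.01955 0 0 0 0" --pt "1 0.0335 -0.01955 0 0 0 0" --pt "1 0.0344 -0.0196 0 0 0 0" --pt "1 0 0 0 0 0 0"

```text
clock: 2.85
tcp_pos: [0.5004, -0.3196, 0.25]
orientation: [-0.0, 1.0, 0.031, 0.0]
wrist_force: [-0.7, -0.5, 0.0]
finger_gap: 0.085
```

Run:
```python
from h import *
w=cam('wrist','w1');s=env.get_state();print(s['clock'],s['tcp_pos'],s['orientation'],s['joint_pos'])
print(np.round(proj(w,[[.498,-.321,.125],s['tcp_pos'],[.4515,-.3237,.0025]]),1))
```

```text
2.9 [ 0.49930419 -0.3204038   0.250017  ] [-1.05605939e-05  9.99553059e-01  2.98935883e-02 -2.36034102e-04] [-7.05633739e-01  3.49651738e-01  9.68029810e-02  1.31831177e+00
 -3.01088240e-04  8.05366556e-01]
[[275.7 206.8]
 [275.5 304.7]
 [232.  170.3]]
```

View pics/w1.png

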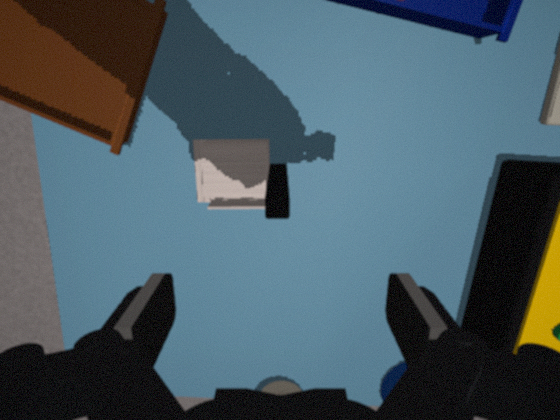

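The wrist view shows the handle top at about (278,206), against a prediction of (276,207). It is centred between the fingers, so I'll descend and grip.

Emit:
carry_out --pt "1 0.001 0 0.025 0 0 0" --pt "1 0 0 0.03 0 0 0" --pt "1 0 0 0.03 0 0 0" --pt "1 0 0 0.03 0 0 0" --pt "1 0 0 0.03 0 0 0" --pt "1 0 0 0.02 0 0 0" --pt "1 0 0 0 0 0 0" --pt "0 0 0 0 0 0 0" --pt "-0.4 0 0 0 0 0 0" --pt "-1 0 0 0 0 0 0" --pt "-1 0 0 0 0 0 0" --pt "-1 0 0 0 0 0 0" --pt "-1 0 0 0 0 0 0" --pt "-1 0 0 0 0 0 0" --grip_force 80

```text
clock: 4.65
tcp_pos: [0.4997, -0.3216, 0.0862]
orientation: [0.001, 1.0, 0.029, 0.0]
wrist_force: [-3.4, 0.2, 5.5]
finger_gap: 0.017
```

Run:
```python
from h import *
w=cam('wrist','w2');s=env.get_state();print(s)
```

```text
{'clock': 4.7, 'joint_pos': array([-7.06564307e-01,  4.44786819e-01, -1.76874071e-01,  9.47961437e-01,
       -8.72080196e-04,  8.06877378e-01]), 'qvel': array([-0.00118983,  0.0002088 , -0.00160099, -0.00091305, -0.00051544,
       -0.00117285]), 'tau': array([ 7.08421245e-01, -4.89551532e+01,  2.55388695e+01, -7.75439758e-01,
        4.98233344e-01,  9.58581688e-03]), 'tcp_pos': array([ 0.49966068, -0.32163837,  0.0862624 ]), 'orientation': array([7.17136695e-04, 9.99588574e-01, 2.86731267e-02, 1.42878106e-04]), 'wrist_force': array([-1.74216631, -0.6768648 ,  6.14552302]), 'ft_torque': array([0.04235816, 0.57867835, 0.03263789]), 'finger_gap': 0.01696316863769816}
```

View pics/w2.png

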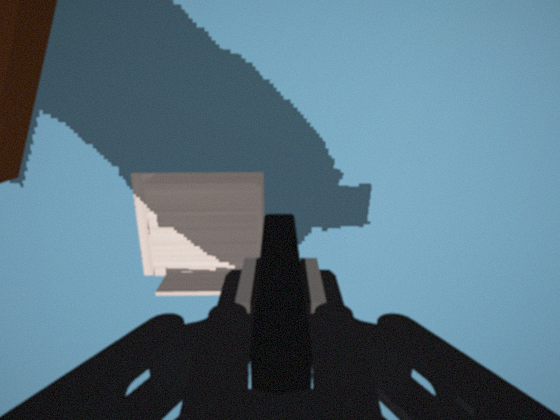

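Emit:
carry_out --pt "-1 0 0 -0.005 0 0 0" --pt "-1 0 0 -0.02 0 0 0" --pt "-1 0 0 -0.03 0 0 0" --pt "-1 0 0 -0.04 0 0 0" --pt "-1 0 0 -0.04 0 0 0.037" --pt "-1 0 0 -0.04 0 0 0.037" --pt "-1 0.0035 -0.0228 0 0 0 0" --pt "-1 0.006 -0.04 0 0 0 0" --pt "-1 0.007 -0.045 0 0 0 0" --pt "-1 0.007 -0.045 0 0 0 0" --pt "-1 0.007 -0.045 0 0 0 0" --pt "-1 0.007 -0.045 0 0 0 0" --pt "-1 0.007 -0.045 0 0 0 0" --pt "-1 0.007 -0.045 0 0 0 0" --pt "-1 0.007 -0.045 0 0 0 0" --pt "-1 0.007 -0.045 0 0 0 0" --pt "-1 0.006 -0.03 0 0 0 0" --pt "-1 0.003 -0.02 0 0 0 0" --pt "-1 0 0 0 0 0 0" --pt "-1 0 0 0 0 0 0"

```text
clock: 7.2
tcp_pos: [0.5815, 0.1497, 0.2598]
orientation: [0.0, 1.0, -0.008, -0.001]
wrist_force: [-0.2, -0.5, -0.9]
finger_gap: 0.0168
```

Run:
```python
from h import *
w=cam('wrist','w3');s=env.get_state();print(s['clock'],s['tcp_pos'],s['orientation'],s['wrist_force'],s['ft_torque'])
import pickle;pickle.dump({k:np.array(v) for k,v in w.items()},open('w3.pkl','wb'))
```

```text
7.25 [0.58168598 0.14942961 0.26003025] [ 2.39014401e-04  9.99961240e-01 -8.79620322e-03 -2.97852601e-04] [-0.1858441   0.22471063 -1.7379083 ] [-0.00881491 -0.01040547 -0.02335246]
```

View pics/w3.png

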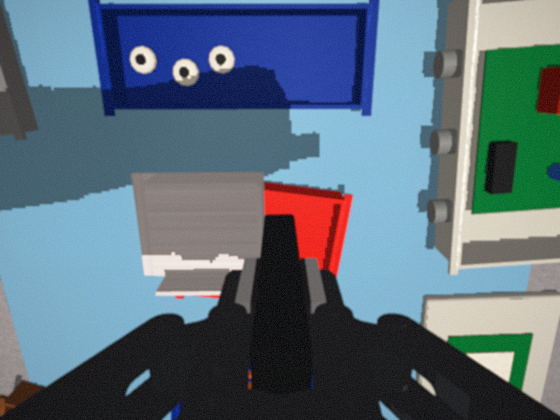

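The wrist view shows the bin at cols 92-378, rows 0-115, with the nuts at (143,60), (185,72) and (221,59). The scoop is held square. I'll zoom in on the bin.

Run:
```python
from h import *
im=cv2.imread('pics/w3.png')[0:125,85:385]
cv2.imwrite('pics/w3c.png',cv2.resize(np.clip(im.astype(int)*1.6,0,255).astype(np.uint8),None,fx=2.6,fy=2.6,interpolation=cv2.INTER_CUBIC))
import pickle;w=pickle.load(open('w3.pkl','rb'));im=w['color'].astype(int)
for c in(170,250,320):print(c,'rows',[(r,int(im[r,c,2])) for r in list(range(0,24))+list(range(92,120))])
for r in(40,):print(r,'cols',[(k,int(im[r,k,2])) for k in list(range(86,128))+list(range(345,385))])
```

```text
170 rows [(0, 206), (1, 212), (2, 204), (3, 182), (4, 155), (5, 145), (6, 141), (7, 135), (8, 117), (9, 87), (10, 67), (11, 64), (12, 68), (13, 68), (14, 78), (15, 95), (16, 123), (17, 144), (18, 145), (19, 145), (20, 146), (21, 141), (22, 148), (23, 147), (92, 76), (93, 83), (94, 79), (95, 77), (96, 80), (97, 85), (98, 80), (99, 79), (100, 81), (101, 76), (102, 79), (103, 79), (104, 75), (105, 76), (106, 85), (107, 83), (108, 82), (109, 99), (110, 114), (111, 121), (112, 120), (113, 121), (114, 122), (115, 123), (116, 122), (117, 119), (118, 123), (119, 118)]
250 rows [(0, 218), (1, 223), (2, 209), (3, 183), (4, 164), (5, 152), (6, 151), (7, 153), (8, 125), (9, 97), (10, 75), (11, 71), (12, 71), (13, 66), (14, 74), (15, 101), (16, 137), (17, 155), (18, 159), (19, 156), (20, 163), (21, 157), (22, 160), (23, 158), (92, 81), (93, 85), (94, 80), (95, 81), (96, 86), (97, 83), (98, 83), (99, 83), (100, 84), (101, 87), (102, 78), (103, 78), (104, 80), (105, 81), (106, 80), (107, 87), (108, 88), (109, 106), (110, 124), (111, 124), (112, 123), (113, 125), (114, 121), (115, 121), (116, 126), 
[... 877 characters left out ...]
 (108, 68), (109, 66), (110, 68), (111, 69), (112, 71), (113, 68), (114, 70), (115, 71), (116, 71), (117, 72), (118, 67), (119, 88), (120, 122), (121, 134), (122, 139), (123, 138), (124, 142), (125, 136), (126, 140), (127, 137), (345, 158), (346, 159), (347, 158), (348, 158), (349, 158), (350, 161), (351, 162), (352, 156), (353, 158), (354, 154), (355, 136), (356, 100), (357, 79), (358, 72), (359, 63), (360, 70), (361, 63), (362, 64), (363, 69), (364, 96), (365, 129), (366, 153), (367, 159), (368, 159), (369, 158), (370, 156), (371, 156), (372, 155), (373, 153), (374, 156), (375, 157), (376, 184), (377, 206), (378, 211), (379, 215), (380, 211), (381, 213), (382, 217), (383, 214), (384, 212)]
```

View pics/w3c.png

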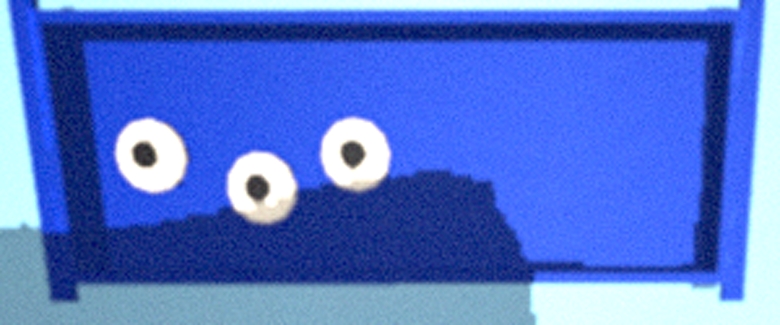

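Run:
```python
from h import *
import pickle;w=pickle.load(open('w3.pkl','rb'))
print('cam',-w['R'].T@w['t'].ravel())
print('+y floor',ray(w,[(170,15.3),(320,15.0)],.008)[:,:2].tolist())
print('+y rim in/out',ray(w,[(170,8.7),(320,8.5),(170,3.3),(320,3.3)],.04)[:,:2].tolist())
print('-y rim in/out,floor',ray(w,[(320,104.2),(170,108.8),(250,108.8),(320,108.8)],.04)[:,:2].tolist(),ray(w,[(320,102.2)],.008))
print('x floor -/+',ray(w,[(119.2,40),(355.8,40)],.008)[:,:2].tolist())
print('x rim in -/+',ray(w,[(104.8,40),(364.3,40)],.04)[:,:2].tolist())
print('nuts',ray(w,[(143,60),(185,72),(221,59)],.022))
# scoop front: lip line in view
t=np.array([0.58168598,0.14942961,0.26])
Rw=np.array([[1,-.0176,0],[-.0176,-1,0],[0,0,-1]])
pt=lambda x,y,z:t+np.array([(x-.047),y,z-.085])
print('scoop lip/back/sides pred',proj(w,[pt(-.038,.033,.0018),pt(-.038,-.033,.0018),pt(.038,.033,.032),pt(.038,-.033,.032),pt(.038,.033,0),pt(.056,.009,.125),pt(.038,.009,.125)]))
```

```text
cam [0.58362937 0.22837159 0.38257959]
+y floor [[0.4826185297750879, 0.2948211801440394], [0.6209855403282283, 0.2927240846682344]]
+y rim in/out [[0.49179129788976933, 0.2941201883267229], [0.6177134035040142, 0.2921336082188195], [0.49223203192294973, 0.29815473647230795], [0.6176492897687539, 0.296024975697458]]
-y rim in/out,floor [[0.6189872299504373, 0.2146840335795457], [0.4829294949805174, 0.21293583416255604], [0.5555417964775032, 0.2117243647106167], [0.6190533237538843, 0.21065899256600315]] [[0.62225871 0.21530882 0.008     ]]
x floor -/+ [[0.43257612698524905, 0.27476868066074533], [0.6549647825649981, 0.27101416139769163]]
x rim in -/+ [[0.43309696752642163, 0.2710110580988763], [0.6561722580363889, 0.26724622923679175]]
nuts [[0.45754738 0.25586269 0.022     ]
 [0.49515421 0.24487071 0.022     ]
 [0.52929728 0.25551644 0.022     ]]
scoop lip/back/sides pred [[131.10252808 175.3445816 ]
 [145.8597037  277.56464074]
 [260.11893587 186.56935375]
 [264.13602769 302.4976296 ]
 [263.07265071 172.52775419]
 [310.64751097 356.99972646]
 [244.8813656  357.86013587]]
```

Bin centre is (0.5443, 0.255), yaw about −0.9°. The nuts lie within ±10 mm of its centreline. Next: move over the +x half and descend.

Emit:
carry_out --pt "-1 0.0075 -0.0146 0 0 0 0" --pt "-1 0.014 -0.025 0 0 0 0" --pt "-1 0.014 -0.025 0 0 0 0" --pt "-1 0.014 -0.025 0 0 0 0" --pt "-1 0.007 -0.015 0 0 0 0" --pt "-1 0 0 0 0 0.015 0" --pt "-1 0 0 0.03 0 0 0" --pt "-1 0 0 0.03 0 0 0" --pt "-1 0 0 0.03 0 0 0" --pt "-1 0 0 0.02 0 0 0" --pt "-1 0 0 0 0 0 0" --pt "-1 0 0 0 0 0 0" --pt "-1 0 0 0 0 0 0"

```text
clock: 8.88
tcp_pos: [0.6426, 0.254, 0.152]
orientation: [-0.0, 1.0, -0.008, 0.009]
wrist_force: [-0.5, -1.3, -1.5]
finger_gap: 0.017
```

Run:
```python
from h import *
w=cam('wrist','w4');s=env.get_state();print(s['clock'],s['tcp_pos'],s['orientation'],s['wrist_force'],s['ft_torque'])
```

```text
8.925 [0.64253669 0.25401562 0.15180679] [-2.08252881e-04  9.99927173e-01 -8.36329873e-03  8.69826285e-03] [-0.59714913 -0.4805163  -1.42985299] [ 0.01479802 -0.04490985 -0.00334405]
```

View pics/w4.png

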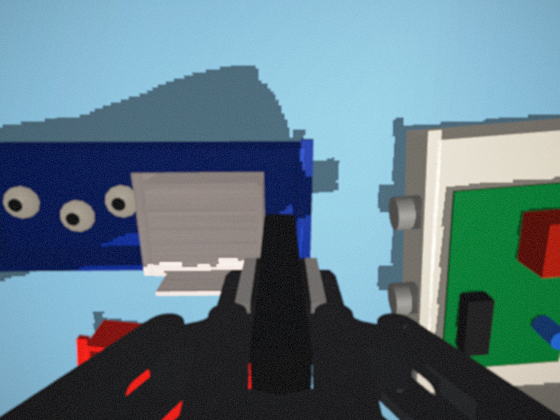

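Over the clear half: lip right of the last nut, which shows at (121,201). Lowering gently.

Emit:
carry_out --pt "-1 -0.003 0.001 0 0 0 0" --pt "-1 0 0 0.02 0 0 0" --pt "-1 0 0 0.02 0 0 0" --pt "-1 0 0 0.01 0 0 0" --pt "-1 0 0 0.003 0 0 0" --pt "-1 0 0 0.002 0 0 0" --pt "-1 0 0 0.0015 0 0 0" --pt "-1 0 0 0.001 0 0 0" --pt "-1 0 0 0 0 0 0"

```text
clock: 10.05
tcp_pos: [0.6404, 0.2532, 0.0949]
orientation: [-0.0, 1.0, -0.008, 0.009]
wrist_force: [-0.5, -0.1, 6.1]
finger_gap: 0.0169
```

Run:
```python
from h import *
for i in range(2):
    w=cam('wrist','w5');s=env.get_state();print(s['clock'],s['tcp_pos'],s['orientation'],s['wrist_force'],s['ft_torque'])
```

```text
10.1 [0.64040401 0.25311998 0.09485636] [-2.58843028e-04  9.99927287e-01 -8.30692404e-03  8.73780888e-03] [-0.92155129 -0.41104706  7.28114262] [-0.15409342  0.73314853  0.03093906]
10.15 [0.64044334 0.25312922 0.09488726] [-2.66903644e-04  9.99926744e-01 -8.33056244e-03  8.77713181e-03] [-1.1983282   0.00729223  5.54081555] [-0.13001514  0.77560037  0.04218408]
```

Lip is in contact at about 8 N. Sliding towards the −x end.

Emit:
carry_out --pt "-1 -0.004 0 -0.0001 0 0 0" --pt "-1 -0.006 0 -0.0001 0 0 0" --pt "-1 -0.006 0 -0.0001 0 0 0" --pt "-1 -0.006 0 -0.0001 0 0 0" --pt "-1 -0.006 0 -0.0001 0 0 0" --pt "-1 -0.006 0 -0.0001 0 0 0" --pt "-1 -0.006 0 -0.0001 0 0 0" --pt "-1 -0.006 0 -0.0001 0 0 0" --pt "-1 -0.006 0 -0.0001 0 0 0" --pt "-1 -0.006 0 -0.0001 0 0 0" --pt "-1 -0.006 0 -0.0001 0 0 0" --pt "-1 -0.006 0 -0.0001 0 0 0"

```text
clock: 11.65
tcp_pos: [0.5725, 0.2547, 0.0955]
orientation: [-0.001, 1.0, -0.008, 0.011]
wrist_force: [4.0, 0.3, 4.5]
finger_gap: 0.0167
```

Run:
```python
from h import *
w=cam('wrist','w6');s=env.get_state();print(s['clock'],s['tcp_pos'],s['orientation'],s['wrist_force'],s['ft_torque'])
t=cam('top','t6');a=w['color'][90:330,30:300];b=cv2.resize(t['color'][85:210,140:205],None,fx=3,fy=3);
h=max(a.shape[0],b.shape[0]);a=cv2.copyMakeBorder(a,0,h-a.shape[0],0,0,0);b=cv2.copyMakeBorder(b,0,h-b.shape[0],0,0,0)
cv2.imwrite('pics/c6.png',cv2.hconcat([a,b])[...,::-1])
```

```text
11.7 [0.57153915 0.254738   0.09540746] [-6.55307064e-04  9.99910536e-01 -8.28059073e-03  1.04844178e-02] [2.58993777 0.60444809 4.4616133 ] [ 0.02037098 -0.42181429  0.0051987 ]
```

View pics/c6.png

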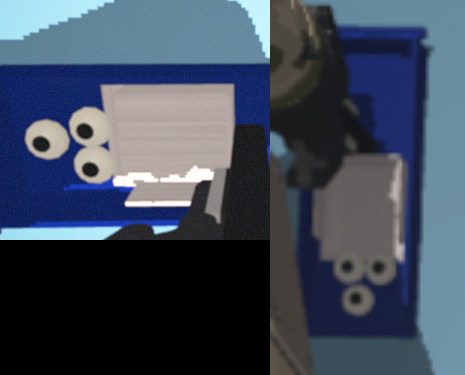

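The crop shows all three nuts being pushed ahead of the lip, two abreast and one leading. I'll continue to the end wall and track their dots numerically.

```bash
cat >> h.py <<'E'
def dots(c,z=.022,box=None):
    im=c['color'].max(2).astype(np.uint8);out=[]
    k=cv2.getStructuringElement(2,(25,25))
    bh=cv2.morphologyEx(im,cv2.MORPH_BLACKHAT,k)   # dark spots within bright discs
    for s,ce,bm in blobs((bh>45)&(im<75),25):
        if s[2]<26 and s[3]<26 and s[4]<400:
            ring=cv2.dilate(bm.astype(np.uint8),np.ones((7,7)))-bm
            sat=cv2.cvtColor(c['color'],cv2.COLOR_RGB2HSV)[...,1][ring>0].mean()
            if sat<110: out.append((ce.round(0).tolist(),int(s[4]),int(sat),ray(c,ce,z)[0,:2].round(4).tolist()))
    return out
def st():
    s=env.get_state();print(s['clock'],s['tcp_pos'].round(4),s['orientation'].round(4),s['wrist_force'].round(1),s['ft_torque'].round(2),s['finger_gap'].round(4))
E
python3 - <<'E'
from h import *
for d in dots(cam('wrist')):print(d)
E
```

```text
([114.0, 221.0], 170, 31, [0.4799, 0.2641])
([72.0, 234.0], 176, 31, [0.4553, 0.2569])
([119.0, 259.0], 157, 31, [0.4794, 0.2402])
([5.0, 416.0], 43, 65, [0.3854, 0.1257])
([556.0, 416.0], 30, 22, [0.7658, 0.1109])
```

Emit:
carry_out --pt "-1 -0.005 0 -0.0001 0 0 0" --pt "-1 -0.005 0 -0.0001 0 0 0" --pt "-1 -0.005 0 -0.0001 0 0 0" --pt "-1 -0.005 0 -0.0001 0 0 0" --pt "-1 -0.005 0 -0.0001 0 0 0" --pt "-1 -0.005 0 -0.0001 0 0 0" --pt "-1 -0.003 0 0 0 0 0"

```text
clock: 12.68
tcp_pos: [0.5395, 0.2553, 0.0955]
orientation: [-0.001, 1.0, -0.008, 0.011]
wrist_force: [4.0, 0.3, 5.6]
finger_gap: 0.0169
```

Run:
```python
from h import *
for d in dots(cam('wrist','w7')):print(d)
st()
```

```text
([114.0, 200.0], 125, 43, [0.4499, 0.2767])
([111.0, 237.0], 171, 31, [0.4447, 0.2547])
([125.0, 272.0], 104, 70, [0.4494, 0.2323])
([5.0, 416.0], 43, 66, [0.3534, 0.1265])
([556.0, 416.0], 41, 34, [0.7339, 0.1118])Traceback (most recent call last):
  File "<stdin>", line 3, in <module>
  File "h.py", line 28, in st
    s=env.get_state();print(s['clock'],s['tcp_pos'].round(4),s['orientation'].round(4),s['wrist_force'].round(1),s['ft_torque'].round(2),s['finger_gap'].round(4))
                                                                                                                                         ^^^^^^^^^^^^^^^^^^^^^
AttributeError: 'float' object has no attribute 'round'
```

The nuts spread out three abreast, with the lip partly under them. The side walls should meet the outer two about 8 mm further on. I'll press on gently, balanced in y, then tilt the mouth up so the middle nut slides back and frees the outer two.

Emit:
carry_out --pt "-1 0 0.001 0 0 0 0" --pt "-1 -0.002 0.001 0 0 0 0" --pt "-1 -0.002 0 0 0 0 0" --pt "-1 -0.002 0 0 0 0 0" --pt "-1 -0.002 0 0 0 0 0" --pt "-1 -0.002 0 0 0 0 0" --pt "-1 0 0 0 0 0 0"

```text
clock: 13.6
tcp_pos: [0.5299, 0.2536, 0.0956]
orientation: [-0.001, 1.0, -0.008, 0.011]
wrist_force: [4.9, -0.1, 6.0]
finger_gap: 0.017
```

```bash
sed -i "s/,s\['finger_gap'\].round(4)/,s['finger_gap']/" h.py
python3 - <<'E'
from h import *
for d in dots(cam('wrist','w8'),.024)[:3]:print(d)
st()
E
```

```text
([114.0, 196.0], 129, 40, [0.4414, 0.2782])
([125.0, 236.0], 159, 31, [0.4438, 0.2542])
([125.0, 273.0], 105, 59, [0.4408, 0.231])
13.65 [0.5299 0.2536 0.0955] [-9.000e-04  9.999e-01 -8.400e-03  1.120e-02] [4.  0.2 6.7] [-0.01 -0.62  0.03] 0.016944785244518264
```

Emit:
carry_out --pt "-1 -0.002 0 0 0 0 0" --pt "-1 -0.002 0 0 0 0 0" --pt "-1 -0.001 0 0 0 0 0" --pt "-1 0 0 0 0 0 0"

```text
clock: 14.15
tcp_pos: [0.5252, 0.2537, 0.0956]
orientation: [-0.001, 1.0, -0.008, 0.012]
wrist_force: [6.0, 0.4, 6.6]
finger_gap: 0.0168
```

Run:
```python
from h import *
w=cam('wrist','w9')
for d in dots(w,.024)[:3]:print(d)
st()
cv2.imwrite('pics/c9.png',cv2.resize(w['color'][120:330,40:300,::-1],None,fx=2.5,fy=2.5))
```

```text
([128.0, 196.0], 186, 31, [0.4441, 0.2779])
([133.0, 236.0], 164, 31, [0.4437, 0.2541])
([138.0, 274.0], 142, 28, [0.4435, 0.2304])
14.2 [0.5252 0.2537 0.0956] [-9.000e-04  9.999e-01 -8.500e-03  1.150e-02] [4.8 0.6 6.2] [-0.04 -0.68  0.  ] 0.017033128224594886
```

View pics/c9.png

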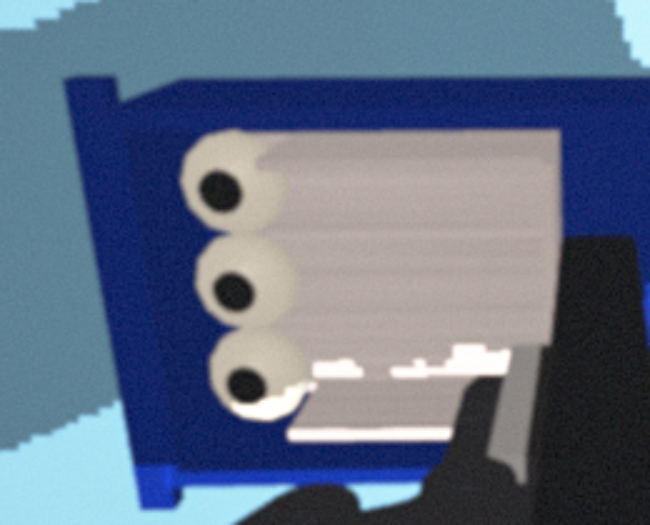

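All three nuts now lie flat on the lip against the end wall. The crop shows their dots in a column near x≈235. I'll compute rows that tilt the mouth up while keeping the lip at the wall.

```bash
cat >> h.py <<'E'
def tilt_rows(th,lip,n_clear):
    """th: mouth-up angles (deg) incl. start; lip: lip x offset (m) per angle; n_clear: floor clearance per angle -> tool rows"""
    P=[]
    for a,l,cl in zip(np.radians(th),lip,n_clear):
        rot=lambda x,z:np.array([x*np.cos(a)+z*np.sin(a),-x*np.sin(a)+z*np.cos(a)])
        pts=[rot(-.038,0),rot(.038,0),rot(.056,.004)]
        o=np.array([l-pts[0][0],cl-min(p[1] for p in pts)])
        P.append(o+rot(.047,.0855))
    for i in range(len(P)-1):
        a=np.radians(th[i]);d=P[i+1]-P[i]
        x=d@[np.cos(a),-np.sin(a)];z=d@[-np.sin(a),-np.cos(a)]
        print([-1,round(x,4),0,round(z,4),0,round(-np.radians(th[i+1]-th[i]),4),0],P[i+1]-P[0])
E
python3 - <<'E'
from h import *
th=[-1.3,0,2,4,6,8,10,12,14,16,18,20]
tilt_rows(th,[0,-.001]+[-.0015]*10,[0,.0]+[.0]*3+[.0005]*3+[.001]*4)
E
```

```text
[-1, np.float64(0.0009), 0, np.float64(0.0019), 0, np.float64(-0.0227), 0] [ 0.00096165 -0.00190642]
[-1, np.float64(0.0024), 0, np.float64(0.0004), 0, np.float64(-0.0349), 0] [ 0.00339377 -0.0022726 ]
[-1, np.float64(0.0028), 0, np.float64(0.0004), 0, np.float64(-0.0349), 0] [ 0.00621877 -0.0027425 ]
[-1, np.float64(0.0027), 0, np.float64(0.0004), 0, np.float64(-0.0349), 0] [ 0.00893319 -0.00331555]
[-1, np.float64(0.0026), 0, np.float64(-0.0001), 0, np.float64(-0.0349), 0] [ 0.01153373 -0.00349105]
[-1, np.float64(0.0026), 0, np.float64(0.0004), 0, np.float64(-0.0349), 0] [ 0.01401722 -0.00426819]
[-1, np.float64(0.0025), 0, np.float64(0.0005), 0, np.float64(-0.0349), 0] [ 0.01638064 -0.005146  ]
[-1, np.float64(0.0022), 0, np.float64(-0.0005), 0, np.float64(-0.0349), 0] [ 0.0186211  -0.00515002]
[-1, np.float64(0.0022), 0, np.float64(-0.0001), 0, np.float64(-0.0349), 0] [ 0.02073588 -0.00558285]
[-1, np.float64(0.0021), 0, np.float64(-0.0), 0, np.float64(-0.0349), 0] [ 0.0227224  -0.00611416]
[-1, np.float64(0.002), 0, np.float64(0.0), 0, np.float64(-0.0349), 0] [ 0.02457824 -0.00674329]
```

Emit:
carry_out --pt "-1 0.0005 0 0.0006 0 -0.0227 0" --pt "-1 0.0024 0 0.0004 0 -0.0349 0" --pt "-1 0.0028 0 0.0004 0 -0.0349 0" --pt "-1 0.0027 0 0.0004 0 -0.0349 0" --pt "-1 0.0026 0 -0.0001 0 -0.0349 0" --pt "-1 0.0026 0 0.0004 0 -0.0349 0" --pt "-1 0.0025 0 0.0005 0 -0.0349 0" --pt "-1 0.0022 0 -0.0005 0 -0.0349 0" --pt "-1 0.0022 0 -0.0001 0 -0.0349 0" --pt "-1 0.0021 0 0 0 -0.0349 0" --pt "-1 0.002 0 0 0 -0.0349 0" --pt "-1 0 0 0 0 0 0" --pt "-1 0 0 0 0 0 0"

```text
clock: 15.82
tcp_pos: [0.5472, 0.2526, 0.0878]
orientation: [-0.002, 0.984, -0.008, -0.176]
wrist_force: [4.1, -0.1, 4.8]
finger_gap: 0.0169
```

Run:
```python
from h import *
w=cam('wrist','w10')
for d in dots(w,.024):print(d)
st()
t=cam('top');print([d for d in dots(t,.03) if 140<d[0][0]<205 and 90<d[0][1]<210])
```

```text
([131.0, 196.0], 179, 31, [0.4223, 0.2678])
([137.0, 236.0], 160, 31, [0.4223, 0.2399])
([141.0, 274.0], 142, 31, [0.4214, 0.2119])
([5.0, 416.0], 43, 18, [0.2132, 0.0106])
([555.0, 416.0], 41, 65, [0.6681, 0.1752])
15.875 [0.5472 0.2527 0.0878] [-0.0019  0.9843 -0.0083 -0.1762] [3.6 0.5 4.7] [ 0.01 -0.97 -0.  ] 0.01709085427104658
[([163.0, 91.0], 40, 64, [0.6766, 0.2732]), ([165.0, 147.0], 118, 59, [0.5418, 0.2646]), ([186.0, 185.0], 26, 89, [0.4518, 0.2139]), ([175.0, 203.0], 35, 50, [0.4097, 0.2378])]
```

The tilt is 20°, but the nuts haven't moved, so they are pinched against the wall. I'll ease off slightly to release them.

Emit:
carry_out --pt "-1 0.001 0 -0.0004 0 0 0" --pt "-1 0.001 0 -0.0004 0 0 0" --pt "-1 0 0 0 0 0 0" --pt "-1 0 0 0 0 0 0"

```text
clock: 16.42
tcp_pos: [0.5477, 0.2527, 0.0877]
orientation: [-0.002, 0.984, -0.008, -0.178]
wrist_force: [1.1, 0.2, 6.5]
finger_gap: 0.0168
```

Run:
```python
from h import *
w=cam('wrist','w11')
for d in dots(w,.024)[:4]:print(d)
st()
```

```text
([131.0, 196.0], 178, 31, [0.4222, 0.2676])
([137.0, 236.0], 159, 31, [0.422, 0.2396])
([141.0, 274.0], 139, 31, [0.4209, 0.2115])
([5.0, 416.0], 45, 21, [0.2115, 0.0088])
16.475 [0.5477 0.2526 0.0877] [-0.0017  0.984  -0.0082 -0.1778] [1.7 0.6 5.1] [ 0.11 -0.29 -0.06] 0.01714309246518046
```

Emit:
carry_out --pt "-1 0.001 0 -0.0004 0 0 0" --pt "-1 0.001 0 -0.0004 0 0 0" --pt "-1 0.001 0 -0.0004 0 0 0" --pt "-1 0 0 0 0 0 0" --pt "-1 0 0 0 0 0 0"

```text
clock: 17.1
tcp_pos: [0.5485, 0.2526, 0.0875]
orientation: [-0.002, 0.984, -0.008, -0.18]
wrist_force: [-3.2, 0.5, 7.1]
finger_gap: 0.0171
```

Run:
```python
from h import *
w=cam('wrist','w12')
for d in dots(w,.024)[:4]:print(d)
st()
```

```text
([131.0, 196.0], 183, 31, [0.4217, 0.2674])
([136.0, 236.0], 162, 31, [0.4217, 0.2392])
([140.0, 274.0], 142, 31, [0.4207, 0.211])
([4.0, 416.0], 37, 21, [0.2076, 0.0053])
17.15 [0.5485 0.2526 0.0875] [-0.0016  0.9836 -0.0082 -0.1804] [-3.6  2.   6. ] [ 0.27  0.96 -0.11] 0.017058077520677156
```

Emit:
carry_out --pt "-1 -0.0005 0 -0.0014 0 0 0" --pt "-1 -0.0005 0 -0.0014 0 0 0" --pt "-1 0 0 0 0 0 0" --pt "-1 0 0 0 0 0 0"

```text
clock: 17.65
tcp_pos: [0.5512, 0.2523, 0.0898]
orientation: [-0.001, 0.984, -0.008, -0.178]
wrist_force: [0.1, 0.6, -2.4]
finger_gap: 0.0174
```

Run:
```python
from h import *
w=cam('wrist','w13')
for d in dots(w,.024)[:4]:print(d)
st()
cv2.imwrite('pics/c13.png',cv2.resize(w['color'][120:330,40:300,::-1],None,fx=2.5,fy=2.5))
```

```text
([131.0, 196.0], 178, 31, [0.4238, 0.2665])
([137.0, 236.0], 158, 31, [0.4237, 0.2382])
([141.0, 274.0], 140, 30, [0.4225, 0.2097])
([4.0, 417.0], 38, 20, [0.2097, 0.0041])
17.7 [0.5512 0.2523 0.0899] [-0.0014  0.9841 -0.0082 -0.1775] [-0.9 -0.3 -1.3] [-0.05 -0.51 -0.01] 0.017401996119943485
```

Free of contact, but the nuts still stick at 20°, so the actual friction must be higher than 0.2. I'll tilt further.

Run:
```python
from h import *
th=[20.5,24,28,32,36,40]
tilt_rows(th,[0]*6,[.002,.003,.004,.005,.006,.007])
```

```text
[-1, np.float64(0.0028), 0, np.float64(-0.0007), 0, np.float64(-0.0611), 0] [ 0.00286748 -0.00037607]
[-1, np.float64(0.0029), 0, np.float64(-0.0003), 0, np.float64(-0.0698), 0] [ 0.0056305  -0.00130518]
[-1, np.float64(0.0026), 0, np.float64(0.0001), 0, np.float64(-0.0698), 0] [ 0.00783232 -0.00260546]
[-1, np.float64(0.0023), 0, np.float64(0.0005), 0, np.float64(-0.0698), 0] [ 0.00946222 -0.0042657 ]
[-1, np.float64(0.002), 0, np.float64(0.001), 0, np.float64(-0.0698), 0] [ 0.01051225 -0.00627294]
```

Emit:
carry_out --pt "-1 0.0028 0 -0.0007 0 -0.0611 0" --pt "-1 0.0029 0 -0.0003 0 -0.0698 0" --pt "-1 0.0026 0 0.0001 0 -0.0698 0" --pt "-1 0.0023 0 0.0005 0 -0.0698 0" --pt "-1 0 0 0 0 0 0" --pt "-1 0 0 0 0 0 0"

```text
clock: 18.45
tcp_pos: [0.5609, 0.2523, 0.0858]
orientation: [-0.003, 0.951, -0.008, -0.308]
wrist_force: [-0.0, 0.2, -1.3]
finger_gap: 0.017
```

Run:
```python
from h import *
w=cam('wrist','w14')
for d in dots(w,.024)[:6]:print(d)
st()
```

```text
([237.0, 204.0], 181, 30, [0.484, 0.2636])
([238.0, 244.0], 159, 30, [0.4837, 0.2363])
([159.0, 264.0], 155, 31, [0.3943, 0.197])
18.5 [0.5608 0.2524 0.0865] [-0.0026  0.9515 -0.0077 -0.3076] [-0.3  0.2 -2.1] [-0.01 -0.9  -0.02] 0.017230105856533836
```

Two nuts have slid to the back and the third is on its way in. A short wait plus a bit more tilt should finish it.

Emit:
carry_out --pt "-1 0.002 0 0.001 0 -0.0698 0" --pt "-1 0 0 0 0 0 0" --pt "-1 0 0 0 0 0 0" --pt "-1 0 0 0 0 0 0"

```text
clock: 19.0
tcp_pos: [0.562, 0.2525, 0.0853]
orientation: [-0.003, 0.94, -0.008, -0.34]
wrist_force: [0.6, 0.0, -1.8]
finger_gap: 0.0174
```

Run:
```python
from h import *
w=cam('wrist','w15')
for d in dots(w,.024)[:6]:print(d)
st()
cv2.imwrite('pics/c15.png',cv2.resize(w['color'][120:330,40:300,::-1],None,fx=2.5,fy=2.5))
```

```text
([237.0, 204.0], 182, 30, [0.4759, 0.2617])
([238.0, 244.0], 157, 30, [0.4755, 0.2336])
([205.0, 264.0], 147, 31, [0.4376, 0.2068])
19.05 [0.562  0.2524 0.0853] [-0.003   0.9403 -0.0076 -0.3403] [ 0.9  0.2 -2.3] [-0.02 -0.93 -0.04] 0.01711701165435349
```

View pics/c15.png

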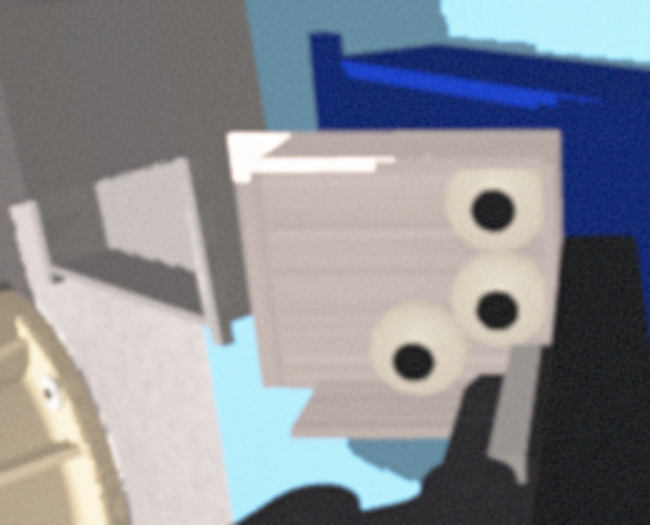

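All three nuts sit at the back of the scoop. I'll write a small waypoint planner for carrying and pouring.

```bash
cat >> h.py <<'E'
from scipy.spatial.transform import Rotation as Ro, Slerp
def plan(wps,g=-1):
    """wps: (x,y,z,mouth_up_deg,yaw_deg,rows)"""
    s=env.get_state();q=s['orientation'];R=Ro.from_quat([q[1],q[2],q[3],q[0]]);p=s['tcp_pos'].copy();out=[]
    for x,y,z,a,yw,n in wps:
        Rt=Ro.from_euler('z',yw,degrees=True)*Ro.from_euler('y',a,degrees=True)*Ro.from_euler('x',180,degrees=True)
        sl=Slerp([0,1],Ro.concatenate([R,Rt]));p0=p.copy();R0=R
        for i in range(1,n+1):
            pn=p0+(np.array([x,y,z])-p0)*i/n;Rn=sl(i/n)
            d=R.inv().apply(pn-p);r=(R.inv()*Rn).as_rotvec()
            out.append([g]+[round(float(v),4)+0. for v in d]+[round(float(v),4)+0. for v in r]);p,R=pn,Rn
    print(str(out))
E
python3 - <<'E'
from h import *
plan([(.562,.2525,.12,35,-.95,2),(.562,.2525,.20,20,-.95,4),(.57,.22,.20,18,-.95,2),(.615,.09,.20,16,-.95,5),(.625,.07,.20,15,-.95,2),(.635,.07,.16,0,-.95,4)])
E
```

```text
[[-1, -0.0111, 0.0, -0.0134, -0.0001, 0.0418, 0.0002], [-1, -0.0105, 0.0, -0.0138, -0.0001, 0.0418, 0.0002], [-1, -0.0115, 0.0, -0.0164, 0.0, 0.0654, 0.0], [-1, -0.0104, 0.0, -0.0171, 0.0, 0.0654, 0.0], [-1, -0.0092, 0.0, -0.0177, 0.0, 0.0654, 0.0], [-1, -0.0081, 0.0, -0.0183, 0.0, 0.0654, 0.0], [-1, 0.004, 0.0162, -0.0015, 0.0, 0.0175, 0.0], [-1, 0.004, 0.0162, -0.0014, 0.0, 0.0175, 0.0], [-1, 0.009, 0.0258, -0.0029, 0.0, 0.007, 0.0], [-1, 0.009, 0.0258, -0.0029, 0.0, 0.007, 0.0], [-1, 0.009, 0.0258, -0.0028, 0.0, 0.007, 0.0], [-1, 0.009, 0.0258, -0.0027, 0.0, 0.007, 0.0], [-1, 0.009, 0.0258, -0.0027, 0.0, 0.007, 0.0], [-1, 0.005, 0.0099, -0.0014, 0.0, 0.0087, 0.0], [-1, 0.005, 0.0099, -0.0014, 0.0, 0.0087, 0.0], [-1, 0.005, 0.0, 0.009, 0.0, 0.0654, 0.0], [-1, 0.0044, 0.0, 0.0093, 0.0, 0.0654, 0.0], [-1, 0.0038, 0.0, 0.0096, 0.0, 0.0654, 0.0], [-1, 0.0031, 0.0, 0.0098, 0.0, 0.0654, 0.0]]
```

Emit:
carry_out --pt "-1 -0.0111 0 -0.0134 0 0.0418 0" --pt "-1 -0.0105 0 -0.0138 0 0.0418 0" --pt "-1 -0.0115 0 -0.0164 0 0.0654 0" --pt "-1 -0.0104 0 -0.0171 0 0.0654 0" --pt "-1 -0.0092 0 -0.0177 0 0.0654 0" --pt "-1 -0.0081 0 -0.0183 0 0.0654 0" --pt "-1 0.004 0.0162 -0.0015 0 0.0175 0" --pt "-1 0.004 0.0162 -0.0014 0 0.0175 0" --pt "-1 0.009 0.0258 -0.0029 0 0.007 0" --pt "-1 0.009 0.0258 -0.0029 0 0.007 0" --pt "-1 0.009 0.0258 -0.0028 0 0.007 0" --pt "-1 0.009 0.0258 -0.0027 0 0.007 0" --pt "-1 0.009 0.0258 -0.0027 0 0.007 0" --pt "-1 0.005 0.0099 -0.0014 0 0.0087 0" --pt "-1 0.005 0.0099 -0.0014 0 0.0087 0" --pt "-1 0 0 0 0 0 0"

```text
clock: 21.05
tcp_pos: [0.6252, 0.0695, 0.1983]
orientation: [-0.001, 0.991, -0.009, -0.132]
wrist_force: [-0.5, 0.1, -2.3]
finger_gap: 0.0168
```

Run:
```python
from h import *
w=cam('wrist','w16')
for d in dots(w,.024)[:6]:print(d)
st()
im=cv2.cvtColor(w['color'],cv2.COLOR_RGB2HSV)
m=((im[...,0]<5)|(im[...,0]>175))&(im[...,1]>170)&(im[...,2]>80)
for s,ce,bm in blobs(m,300):
    ct=cv2.findContours(bm.astype(np.uint8),0,2)[0][0].reshape(-1,2);P=ray(w,ct,.035);print(s,P.min(0)[:2],P.max(0)[:2])
plan([(.635,.07,.16,0,-.95,4),(.63,.07,.15,-20,-.95,4),(.603,.07,.142,-35,-.95,5),(.572,.07,.142,-50,-.95,5)])
```

```text
([237.0, 205.0], 195, 32, [0.5378, 0.0502])
([239.0, 245.0], 176, 31, [0.5374, 0.0112])
([204.0, 264.0], 155, 29, [0.5002, -0.0128])
([4.0, 417.0], 38, 26, [0.1574, -0.2962])
([555.0, 416.0], 41, 37, [0.8162, -0.1186])
21.1 [0.625  0.0702 0.1985] [-0.0012  0.9912 -0.0082 -0.1321] [-0.1 -0.7 -1.2] [ 0.   -0.38  0.02] 0.01721560409105553
[  166    89   207   195 19316] [ 0.47652891 -0.01052144] [0.65238824 0.15065   ]
[[-1, 0.0049, 0.0, 0.0086, -0.0001, 0.0662, 0.0], [-1, 0.0044, 0.0, 0.0089, -0.0001, 0.0662, 0.0], [-1, 0.0038, 0.0, 0.0092, -0.0001, 0.0662, 0.0], [-1, 0.0031, 0.0, 0.0094, -0.0001, 0.0662, 0.0], [-1, -0.0012, 0.0, 0.0025, 0.0, 0.0873, 0.0], [-1, -0.0015, 0.0, 0.0024, 0.0, 0.0873, 0.0], [-1, -0.0017, 0.0, 0.0022, 0.0, 0.0873, 0.0], [-1, -0.0019, 0.0, 0.0021, 0.0, 0.0873, 0.0], [-1, -0.0056, 0.0001, -0.0003, 0.0, 0.0524, 0.0], [-1, -0.0056, 0.0001, -0.0006, 0.0, 0.0524, 0.0], [-1, -0.0056, 0.0001, -0.0009, 0.0, 0.0524, 0.0], [-1, -0.0055, 0.0001, -0.0012, 0.0, 0.0524, 0.0], [-1, -0.0054, 0.0001, -0.0015, 0.0, 0.0524, 0.0], [-1, -0.0051, 0.0001, -0.0036, 0.0, 0.0524, 0.0], [-1, -0.0049, 0.0001, -0.0038, 0.0, 0.0524, 0.0], [-1, -0.0047, 0.0001, -0.0041, 0.0, 0.0524, 0.0], [-1, -0.0045, 0.0001, -0.0043, 0.0, 0.0524, 0.0], [-1, -0.0042, 0.0001, -0.0045, 0.0, 0.0524, 0.0]]
```

The nuts are still aboard, and the tray centre is confirmed at about (0.564, 0.070). Pouring.

Emit:
carry_out --pt "-1 0.0049 0 0.0086 0 0.0662 0" --pt "-1 0.0044 0 0.0089 0 0.0662 0" --pt "-1 0.0038 0 0.0092 0 0.0662 0" --pt "-1 0.0031 0 0.0094 0 0.0662 0" --pt "-1 -0.0012 0 0.0025 0 0.0873 0" --pt "-1 -0.0015 0 0.0024 0 0.0873 0" --pt "-1 -0.0017 0 0.0022 0 0.0873 0" --pt "-1 -0.0019 0 0.0021 0 0.0873 0" --pt "-1 -0.0056 0 -0.0003 0 0.0524 0" --pt "-1 -0.0056 0 -0.0006 0 0.0524 0" --pt "-1 -0.0056 0 -0.0009 0 0.0524 0" --pt "-1 -0.0055 0 -0.0012 0 0.0524 0" --pt "-1 -0.0054 0 -0.0015 0 0.0524 0" --pt "-1 -0.0051 0 -0.0036 0 0.0524 0" --pt "-1 -0.0049 0 -0.0038 0 0.0524 0" --pt "-1 -0.0047 0 -0.0041 0 0.0524 0" --pt "-1 -0.0045 0 -0.0043 0 0.0524 0" --pt "-1 -0.0042 0 -0.0045 0 0.0524 0" --pt "-1 0 0 0 0 0 0" --pt "-1 0 0 0 0 0 0"

```text
clock: 23.6
tcp_pos: [0.5817, 0.0737, 0.149]
orientation: [0.004, 0.91, -0.007, 0.415]
wrist_force: [-0.1, 0.0, -1.9]
finger_gap: 0.0166
```

Run:
```python
from h import *
w=cam('wrist','w17')
for d in dots(w,.022)[:6]:print('w',d)
st()
for d in dots(cam('side','s17'),.022):print('s',d)
# next: rise a bit, more tilt for a last shake-out
plan([(.58,.07,.18,-55,-.95,3),(.61,.07,.22,-30,-.95,4),(.62,.0,.25,0,-.95,5)])
```

```text
w ([309.0, 55.0], 48, 18, [0.7681, 0.1772])
w ([267.0, 217.0], 29, 65, [0.7101, 0.0426])
w ([290.0, 217.0], 31, 90, [0.7408, 0.034])
w ([109.0, 229.0], 176, 32, [0.5743, 0.074])
w ([4.0, 417.0], 39, 78, [0.5051, -0.0103])
w ([556.0, 416.0], 36, 66, [-3.1396, 3.1207])
23.65 [0.5818 0.0735 0.149 ] [ 0.0042  0.9097 -0.0076  0.4151] [ 0.2  0.6 -0.8] [-0.03  0.92  0.01] 0.016903015911955217
s ([198.0, 144.0], 196, 100, [0.6662, -0.1685])
s ([552.0, 170.0], 46, 60, [-0.1771, -0.3571])
s ([111.0, 218.0], 31, 33, [0.7403, 0.1023])
s ([93.0, 245.0], 40, 33, [0.7362, 0.1727])
s ([74.0, 274.0], 50, 34, [0.7318, 0.2438])
[[-1, 0.0074, 0.0011, -0.0072, 0.0005, 0.0344, 0.0001], [-1, 0.0076, 0.0011, -0.007, 0.0005, 0.0344, 0.0001], [-1, 0.0079, 0.0011, -0.0067, 0.0005, 0.0344, 0.0001], [-1, 0.0125, -0.0001, 0.0004, 0.0, -0.1091, 0.0], [-1, 0.0125, -0.0001, -0.001, 0.0, -0.1091, 0.0], [-1, 0.0123, -0.0001, -0.0023, 0.0, -0.1091, 0.0], [-1, 0.012, -0.0001, -0.0036, 0.0, -0.1091, 0.0], [-1, 0.0049, 0.014, -0.0041, 0.0, -0.1047, 0.0], [-1, 0.0045, 0.014, -0.0046, 0.0, -0.1047, 0.0], [-1, 0.004, 0.014, -0.005, 0.0, -0.1047, 0.0], [-1, 0.0034, 0.014, -0.0054, 0.0, -0.1047, 0.0], [-1, 0.0028, 0.014, -0.0057, 0.0, -0.1047, 0.0]]
```

Run:
```python
from h import *
print(env.get_state()['joint_pos'].round(3))
b=cam('side');im=b['color'];hs=cv2.cvtColor(im,cv2.COLOR_RGB2HSV)
poly=proj(b,[[.49,.14,.02],[.64,.12,.02],[.63,0,.02],[.48,.02,.02]]).astype(np.int32)
M=np.zeros(im.shape[:2],np.uint8);cv2.fillPoly(M,[poly],1)
print(poly.tolist())
for s,ce,_ in blobs((M>0)&(hs[...,1]<90)&(hs[...,2]>110),10):print(s,ce.round(0),ray(b,ce,.018)[0].round(3))
```

```text
[-0.007  0.018 -1.027 -0.331 -0.009  1.577]
[[208, 266], [146, 237], [178, 197], [237, 220]]
[156 197  31  40 604] [173. 217.] [0.617 0.053 0.018]
[203 217  12  10  93] [208. 221.] [0.538 0.039 0.018]
[181 225  11  11  87] [186. 230.] [0.573 0.074 0.018]
[194 238  12  10 102] [199. 242.] [0.532 0.094 0.018]
```

The side view finds three nuts inside the tray, at (.538,.039), (.573,.074) and (.532,.094). Joint 3 is close to its limit, so I'll back out up and outward, then return to the scoop's original spot.

Run:
```python
from h import *
plan([(.60,.0735,.18,-40,-.95,3),(.62,.07,.25,-10,-.95,5),(.62,.06,.25,0,-.95,1),(.51,-.28,.25,0,3,10),(.4997,-.3216,.25,0,3.29,1)])
```

```text
[[-1, 0.0117, -0.0002, -0.0022, 0.0006, -0.053, 0.0], [-1, 0.0115, -0.0002, -0.0028, 0.0006, -0.053, 0.0], [-1, 0.0114, -0.0002, -0.0034, 0.0006, -0.053, 0.0], [-1, 0.0121, 0.0006, -0.0081, 0.0, -0.1047, 0.0], [-1, 0.0112, 0.0006, -0.0094, 0.0, -0.1047, 0.0], [-1, 0.0101, 0.0006, -0.0105, 0.0, -0.1047, 0.0], [-1, 0.009, 0.0006, -0.0115, 0.0, -0.1047, 0.0], [-1, 0.0077, 0.0006, -0.0124, 0.0, -0.1047, 0.0], [-1, 0.0002, 0.01, 0.0, 0.0, -0.1745, 0.0], [-1, -0.0104, 0.0342, 0.0, 0.0, 0.0, -0.0069], [-1, -0.0107, 0.0341, 0.0, 0.0, 0.0, -0.0069], [-1, -0.0109, 0.034, 0.0, 0.0, 0.0, -0.0069], [-1, -0.0111, 0.034, 0.0, 0.0, 0.0, -0.0069], [-1, -0.0114, 0.0339, 0.0, 0.0, 0.0, -0.0069], [-1, -0.0116, 0.0338, 0.0, 0.0, 0.0, -0.0069], [-1, -0.0118, 0.0337, 0.0, 0.0, 0.0, -0.0069], [-1, -0.0121, 0.0336, 0.0, 0.0, 0.0, -0.0069], [-1, -0.0123, 0.0336, 0.0, 0.0, 0.0, -0.0069], [-1, -0.0125, 0.0335, 0.0, 0.0, 0.0, -0.0069], [-1, -0.0125, 0.041, 0.0, 0.0, 0.0, -0.0051]]
```

Emit:
carry_out --pt "-1 0.0117 0 -0.0022 0 -0.053 0" --pt "-1 0.0115 0 -0.0028 0 -0.053 0" --pt "-1 0.0114 0 -0.0034 0 -0.053 0" --pt "-1 0.0121 0.0006 -0.0081 0 -0.1047 0" --pt "-1 0.0112 0.0006 -0.0094 0 -0.1047 0" --pt "-1 0.0101 0.0006 -0.0105 0 -0.1047 0" --pt "-1 0.009 0.0006 -0.0115 0 -0.1047 0" --pt "-1 0.0077 0.0006 -0.0124 0 -0.1047 0" --pt "-1 0.0002 0.01 0 0 -0.1745 0" --pt "-1 -0.0104 0.0342 0 0 0 -0.0069" --pt "-1 -0.0107 0.0341 0 0 0 -0.0069" --pt "-1 -0.0109 0.034 0 0 0 -0.0069" --pt "-1 -0.0111 0.034 0 0 0 -0.0069" --pt "-1 -0.0114 0.0339 0 0 0 -0.0069" --pt "-1 -0.0116 0.0338 0 0 0 -0.0069" --pt "-1 -0.0118 0.0337 0 0 0 -0.0069" --pt "-1 -0.0121 0.0336 0 0 0 -0.0069" --pt "-1 -0.0123 0.0336 0 0 0 -0.0069" --pt "-1 -0.0125 0.0335 0 0 0 -0.0069" --pt "-1 -0.0125 0.041 0 0 0 -0.0051"

```text
clock: 26.25
tcp_pos: [0.4995, -0.3229, 0.251]
orientation: [0.001, 1.0, 0.028, 0.001]
wrist_force: [0.3, 0.4, -1.6]
finger_gap: 0.0169
```

Emit:
carry_out --pt "-1 0 0 0 0 0 0" --pt "-1 0 0 0 0 0 0"

```text
clock: 26.5
tcp_pos: [0.4996, -0.3219, 0.2508]
orientation: [0.0, 1.0, 0.028, 0.001]
wrist_force: [-0.5, 0.9, -1.5]
finger_gap: 0.0173
```

Run:
```python
from h import *
st()
t=cam('top','t18')
for d in dots(t,.022):
    if 200<d[0][0]<300 and 90<d[0][1]<190: print(d)
b=cam('side','s18');im=b['color'];hs=cv2.cvtColor(im,cv2.COLOR_RGB2HSV)
poly=proj(b,[[.49,.14,.02],[.64,.12,.02],[.63,0,.02],[.48,.02,.02]]).astype(np.int32)
M=np.zeros(im.shape[:2],np.uint8);cv2.fillPoly(M,[poly],1)
for s,ce,_ in blobs((M>0)&(hs[...,1]<90)&(hs[...,2]>110),10):print(s,ce.round(0),ray(b,ce,.018)[0].round(3))
plan([(.4997,-.3216,.25,0,3.29,2),(.4997,-.3216,.12,0,3.29,5),(.4997,-.3216,.095,0,3.29,3),(.4997,-.3216,.088,0,3.29,3)])
w=cam('wrist','w18')
```

```text
26.5 [ 0.4996 -0.3219  0.2508] [2.000e-04 9.996e-01 2.770e-02 6.000e-04] [-0.5  0.9 -1.5] [-0.02 -0.06 -0.01] 0.01726830369063984
[203 217  12  10  93] [208. 221.] [0.538 0.039 0.018]
[181 225  11  11  91] [186. 230.] [0.573 0.074 0.018]
[194 237  12  11 106] [199. 242.] [0.533 0.093 0.018]
[[-1, -0.0002, 0.0002, 0.0005, 0.0004, -0.0007, -0.0003], [-1, -0.0002, 0.0002, 0.0005, 0.0004, -0.0007, -0.0003], [-1, 0.0, 0.0, 0.026, 0.0, 0.0, 0.0], [-1, 0.0, 0.0, 0.026, 0.0, 0.0, 0.0], [-1, 0.0, 0.0, 0.026, 0.0, 0.0, 0.0], [-1, 0.0, 0.0, 0.026, 0.0, 0.0, 0.0], [-1, 0.0, 0.0, 0.026, 0.0, 0.0, 0.0], [-1, 0.0, 0.0, 0.0083, 0.0, 0.0, 0.0], [-1, 0.0, 0.0, 0.0083, 0.0, 0.0, 0.0], [-1, 0.0, 0.0, 0.0083, 0.0, 0.0, 0.0], [-1, 0.0, 0.0, 0.0023, 0.0, 0.0, 0.0], [-1, 0.0, 0.0, 0.0023, 0.0, 0.0, 0.0], [-1, 0.0, 0.0, 0.0023, 0.0, 0.0, 0.0]]
```

Emit:
carry_out --pt "-1 0 0 0.026 0 -0.0013 0" --pt "-1 0 0 0.026 0 0 0" --pt "-1 0 0 0.026 0 0 0" --pt "-1 0 0 0.026 0 0 0" --pt "-1 0 0 0.026 0 0 0" --pt "-1 0 0 0.015 0 0 0" --pt "-1 0 0 0.01 0 0 0" --pt "-1 0 0 0.005 0 0 0" --pt "-1 0 0 0.003 0 0 0" --pt "-1 0 0 0.001 0 0 0" --pt "-1 0 0 0 0 0 0"

```text
clock: 28.02
tcp_pos: [0.5001, -0.3224, 0.0876]
orientation: [0.001, 1.0, 0.028, 0.0]
wrist_force: [-0.2, -0.1, -0.9]
finger_gap: 0.0172
```

Run:
```python
from h import *
for i in range(3): cam('wrist');st()
```

```text
28.075 [ 0.5001 -0.3224  0.0876] [1.000e-03 9.996e-01 2.800e-02 4.000e-04] [ 0.9 -0.  -2.2] [0.02 0.04 0.02] 0.016962865486306242
28.125 [ 0.5    -0.3224  0.0876] [9.000e-04 9.996e-01 2.800e-02 4.000e-04] [-0.9  0.4 -1.5] [ 0.01 -0.05 -0.03] 0.016923510335406143
28.175 [ 0.5    -0.3224  0.0875] [9.000e-04 9.996e-01 2.800e-02 3.000e-04] [ 0.1 -0.1 -0.9] [ 0.06  0.   -0.01] 0.016960039313252635
```

Still hanging (Fz ≈ −1.5), so I'll lower another 1.5 to 2 mm until contact.

Emit:
carry_out --pt "-1 0 0 0.001 0 0 0" --pt "-1 0 0 0.0007 0 0 0" --pt "-1 0 0 0 0 0 0" --pt "-1 0 0 0 0 0 0"

```text
clock: 28.68
tcp_pos: [0.5001, -0.3224, 0.0863]
orientation: [0.001, 1.0, 0.028, 0.0]
wrist_force: [-2.0, 0.6, 5.9]
finger_gap: 0.0171
```

Run:
```python
from h import *
for i in range(3): cam('wrist');st()
```

```text
28.725 [ 0.5001 -0.3224  0.0863] [1.100e-03 9.996e-01 2.800e-02 4.000e-04] [-1.2  0.6  5.4] [ 0.2   0.4  -0.01] 0.017113033512639892
28.775 [ 0.5001 -0.3224  0.0863] [1.100e-03 9.996e-01 2.800e-02 4.000e-04] [-1.8  0.6  6.2] [0.3  0.37 0.01] 0.017100292464950827
28.825 [ 0.5001 -0.3224  0.0863] [1.100e-03 9.996e-01 2.800e-02 4.000e-04] [-1.6  1.3  5.3] [0.26 0.38 0.01] 0.017121968818054275
```

Contact made; release slowly and retreat straight up.

Emit:
carry_out --pt "-1 0 0 -0.0007 0 0 0" --pt "-0.5 0 0 0 0 0 0" --pt "-0.2 0 0 0 0 0 0" --pt "0.3 0 0 0 0 0 0" --pt "1 0 0 0 0 0 0" --pt "1 0 0 0 0 0 0" --pt "1 0 0 0 0 0 0" --pt "1 0 0 0 0 0 0" --pt "1 0 0 -0.01 0 0 0" --pt "1 0 0 -0.02 0 0 0" --pt "1 0 0 -0.03 0 0 0" --pt "1 0 0 -0.03 0 0 0" --pt "1 0 0 -0.03 0 0 0" --pt "1 0 0 -0.03 0 0 0" --pt "1 0 0 -0.03 0 0 0" --pt "1 0 0 0 0 0 0" --pt "1 0 0 0 0 0 0"

```text
clock: 30.95
tcp_pos: [0.4997, -0.3218, 0.266]
orientation: [0.001, 1.0, 0.028, 0.0]
wrist_force: [-0.2, -0.5, -0.5]
finger_gap: 0.0855
```

Run:
```python
from h import *
st()
b=cam('side');t=cam('top')
cv2.imwrite('pics/end.png',cv2.hconcat([cv2.resize(b['color'][60:370,60:340],(400,443)),cv2.resize(t['color'][70:290,140:450],(400,284))[:443] if 0 else cv2.copyMakeBorder(cv2.resize(t['color'][70:290,140:450],(400,284)),0,159,0,0,0)])[...,::-1])
```

```text
30.95 [ 0.4997 -0.3218  0.266 ] [7.000e-04 9.996e-01 2.800e-02 1.000e-04] [-0.2 -0.5 -0.5] [-0.02  0.02  0.06] 0.08554434050525586
```

View pics/end.png

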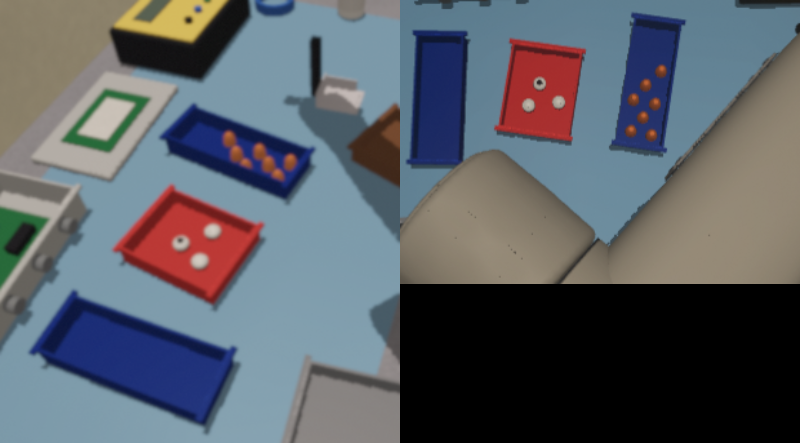

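Both views show the three nuts in the red tray (side crop around (195,245)) and the nut bin empty. The scoop stands upright at (330,85) and the gripper is clear of it. Handing in.

```bash
python3 -c "
from workcell import env
env.hand_in()"
```

```text
the job is handed in; nothing more can be done
```

The job is done and handed in, with the arm finished at about 31 s of the 72 s limit. I took the scoop by its handle, scooped all three white nuts in one load, tipped them into the red tray, and stood the scoop back at its original spot.

**Last checks:** The final side and top views show three nuts in the red tray, the nut bin empty and the orange caps still in their own bin. The side view shows the scoop upright. The gripper was fully open (85.5 mm), 18 cm above its release height, with wrist force near zero. The largest wrist force I read was about 8 N, and I saw no contact between the gripper and the nuts.

**What did not go to plan:**
- **Scooping:** the nuts spread three abreast at the end wall and stuck on the lip at a 20° tilt, more than a friction of 0.2 would explain. Easing off the wall and tilting to about 40° slid them in.
- **Pouring:** the arm stopped about 10 mm short of the commanded pose because joint 3 was near its limit (−1.027 against −1.03). The nuts still landed in the tray.
- **Nut positions:** two of the nuts landed with their dots facing down, so the dot detector missed them. I confirmed them by their white shapes and in the final picture.

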